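Turn the proud beam-port plug until it drops home

TASK

On this laser instrument deck, one of the two metal plugs was put back crosswise: it stands proud of its black port block with its key lying across the slot. Take it by its handle, turn it while pressing lightly until the key drops into the slot, and let go with the plug fully home. Do not pull it out of its bore, do not force it, and leave the other plug, already home, as it is.

Things in the scene. Friction and masses are not known exactly. Their poses are not given: they have to be found in the camera images.
- plug_handle (a point): The plug to seat (loose, aluminium, about 0.25 kg): centre of its upright flat handle, 46 mm long (own x), 14 thick (own y, squeeze here), 50 tall (own z, up). Below the handle: a round cap 44 across, 5 thick, then the cross key. At the start it stands proud in its block, turned 34 to 90 degrees either way from the slot. A half turn makes no difference.
- plug_key (a point): Middle of the underside of that plug's cross key, 44 mm below the handle's centre. Key: 74 x 10 mm, 14 tall, parallel to the handle. Under it a round stem, 18 mm across, 26 long, already 12 mm into the bore, so the plug stays centred and turns freely. At the start the key lies on the block's top; within about 10 degrees of the slot it can go down 14 mm (in a firm grip, lower it with the hand).
- port_a_slot (a point): Centre of the key slot that plug belongs in, at the top face of the fixed black block it stands in (110 x 70 mm, 44 tall), on the bore's axis; own x along the slot, z up. Slot 84 mm long, 24 wide, 14 deep; round bore, 21 mm, in its floor. Plug fully home: key on the slot's floor, cap on the block's top, handle centre 30 mm above this point (44 mm at the start).
- other_handle (a point): Bystander: handle centre of the other, identical plug, loose but already home in an identical block (handle along its slot, 14 mm lower than the proud one). Leave it alone.
Things that resemble listed ones, but are neither listed nor needed, are in the scene too. What is shaped like the part that bears plug_handle but brown or orange is not meant. What is shaped like the part that bears port_a_slot but green or orange is not meant.

How it is judged (in metres and radians):
At the end, for the whole second after the job is handed in: The plug is fully home (handle centre within 4 mm of its seated height, 30 mm above the block's top), within 10 mm of the bore's axis, its handle within 15 degrees of the slot, upright and at rest, and the other plug is within 15 mm of where it was (z of plug_handle in the frame of port_a_slot below 0.034 m and horizontal distance between plug_handle and port_a_slot below 0.01 m and angle between the x axis of plug_handle and the x axis of port_a_slot, either way round below 0.26 rad and angle between plug_handle's own z axis and vertical below 0.1 rad and linear speed of plug below 0.02 m/s and distance of other_handle from where it was at the start of the episode below 0.015 m); the robot touches nothing.
It fails at once if the plug is pulled up out of its bore (raised more than 10 mm above its starting height) (z of plug_handle in the frame of port_a_slot above 0.054 m).
It fails at once if the plug is forced: pressed on its block with more than 60 N (contact force between plug and port_a above 60 N).
It fails at once if the other plug is moved by more than 15 mm (distance of other_handle from where it was at the start of the episode above 0.015 m).
It also fails if it takes over 35 s, if anything falls off the work surface, if the arm or the gripper's body presses on something with over 40 N, if the wrist force passes 120 N, or if a joint passes its speed limit or range.

ROBOT

A 7-joint arm with a two-finger parallel gripper is mounted at the origin on the work surface. World frame = base frame: x ahead of the robot, y to its left, z up, the work surface at z = 0. Lengths are in m, angles in degrees, forces in N, time in s.
With the tool pointing down it reaches from about 0.425 to 0.875 m from the base axis. Payload 4.7 kg.
Tool frame: the origin (TCP) lies at the very end of the fingers, on their centre line; the grasp point (between the pads) lies 19 mm behind it; z points along the fingers, x is the direction in which the jaws open and shut, and the axes are right-handed (so a half turn about z gives the same grasp; the last joint's range is limited). The gripper opens to 87 mm and grips with 3 to 60 N. Pads are 19 mm wide; open, the fingers measure 117 mm over their backs; the gripper's body (75 mm by 190 mm) begins 51 mm behind the grasp point.
Start: joints at [64.292, 18.392, -4.016, 83.108, 1.295, 78.541, -3.26], TCP at [0.29, -0.582, 0.223] pointing down, gripper open.
Joint ranges: [-163.93, 163.93], [-17.29, 119.83], [-79.2, 71.16], [3.27, 140.29], [-89.18, 269.18], [5.43, 117.66], [-154.24, 154.24]. Speed limits (degrees/s): [147.25, 147.25, 180, 180, 180, 180, 180].

INTERFACE

Orientations are given as [roll, pitch, yaw] about the fixed x, y, z axes, in that order (R = Rz(yaw) Ry(pitch) Rx(roll)).
In Python, from cell import sensors, vision, env gives the robot as it stands.
- The arm moves only by the shell command python3 -m inch 'ROWS' [OPENING] [FORCE]. ROWS is a JSON object of lists of equal length, an entry for each row: "dp": the shift along the tool's x, y, z in m, a list of three; "turn": the turn about the tool's z in degrees. A call has 1 to 8 rows; each row shifts and turns the commanded pose from where the row before left it, along the tool's axes as they then stand; what a row does not reach is not made up. A row lasts 1/8 s, in which the tool goes at most 62.5 mm and 10.7 degrees, less where a joint would pass 70% of its speed; a pose out of reach is approached as far as the arm can. A call is refused whole if a number of a shift passes 0.0625 or a number of a turn 10.7, either way. A call with a gripper value outside its range is refused whole. OPENING is the closure, from -1 (fully open) to 1 (shut), set as the call begins (- or left out, the last holds). The fingers move at their own pace and stop on an object; FORCE is the grip in N (left out, the last holds). Time passes only in rows, so rows that do not move let the fingers close. It gives the time, the measured TCP pose, the force and the opening at its end, in the units of the state.
- sensors.get_obs(): the state, without advancing time (a new reading comes with each control period).
- vision.read_camera(name): name is "scene" or "top" or "wrist"; returns the picture (400x640x3 uint8, blue, green, red); there is no depth.
- vision.get_calibration(name): a dict with "K" (3x3 intrinsics, pixels), "k1" (the pictures are not rectified: a ray, as slopes to the right and down, at radius r is drawn at 1 + k1 r^2 times it, then the intrinsics apply), "pose" (4x4, takes a point from camera to world coordinates). Camera axes: x right, y down, z forward; pixel columns grow to the right and rows downward; lengths in m; the calibration is good to about 2 mm. A picture is of the moment at which its call begins: read the wrist's pose just before it. get_calibration takes no time and is no camera call; for the wrist camera it gives the pose at the moment of the call.
- env.sign_off(): hands the job in, once; it reports no verdict.
The state is a dict: "time_s": time; "qpos": joint angles; "joint_velocities": joint speeds; "effort": joint torques, N m; "tool_pos": TCP position; "tool_rot": TCP orientation; "force": force on the tool from outside, world axes, zero at the start; "wrist_torque": the same for the moment, N m; "grip_width": finger opening in m.
Only numpy, scipy, OpenCV 4.12 (cv2) and the standard library are available. Lean on these libraries where they do the work, as an engineer would, in place of code of your own. Each camera call takes 0.05 s, during which the arm holds its last target.

## Working session

There is one attempt and no reset: what is moved stays moved. The work goes in short steps, Python scripts to look and compute and a shell command to move; the robot and the scene stay as the last step left them, time stands still between calls to the robot, and variables do not carry over. Pictures are saved under pics/ and viewed, and the job is handed in when it is done.

```bash
ls; mkdir -p pics
python3 - <<'E'
from cell import sensors, vision
import cv2, numpy as np
o=sensors.get_obs(); print({k:np.round(v,3).tolist() for k,v in o.items()})
for n in ("scene","top","wrist"):
    c=vision.get_calibration(n); print(n,np.round(c["K"],1).tolist(),c["k1"],np.round(c["pose"],3).tolist())
    cv2.imwrite(f"pics/{n}0.png",vision.read_camera(n))
E
```

```text
pics
{'time_s': 0.0, 'qpos': [64.294, 18.441, -4.015, 83.175, 1.294, 78.541, -3.261], 'joint_velocities': [0.015, -0.115, 0.049, -0.036, -0.016, -0.073, -0.029], 'effort': [0.0, -49.129, -0.403, -31.252, -0.064, 0.044, 0.0], 'tool_pos': [0.29, -0.581, 0.221], 'tool_rot': [179.995, 0.112, -63.485], 'force': [0.654, 0.791, -0.815], 'wrist_torque': [0.035, 0.019, 0.022], 'grip_width': 0.087}
scene [[379.3, 0.0, 322.7], [0.0, 379.3, 203.5], [0.0, 0.0, 1.0]] -0.08848534719374143 [[-0.79, 0.447, -0.42, 0.807], [0.613, 0.599, -0.515, 0.318], [0.021, -0.664, -0.747, 0.573], [0.0, 0.0, 0.0, 1.0]]
top [[509.8, 0.0, 321.5], [0.0, 509.8, 196.9], [0.0, 0.0, 1.0]] -0.05163599682081158 [[0.023, -0.998, 0.061, 0.482], [-1.0, -0.022, 0.005, -0.039], [-0.004, -0.061, -0.998, 0.99], [0.0, 0.0, 0.0, 1.0]]
wrist [[286.5, 0.0, 317.4], [0.0, 286.5, 200.8], [0.0, 0.0, 1.0]] -0.024919812114131346 [[0.446, -0.869, -0.216, 0.349], [-0.895, -0.433, -0.107, -0.552], [-0.001, 0.241, -0.97, 0.384], [0.0, 0.0, 0.0, 1.0]]
```

View pics/scene0.png

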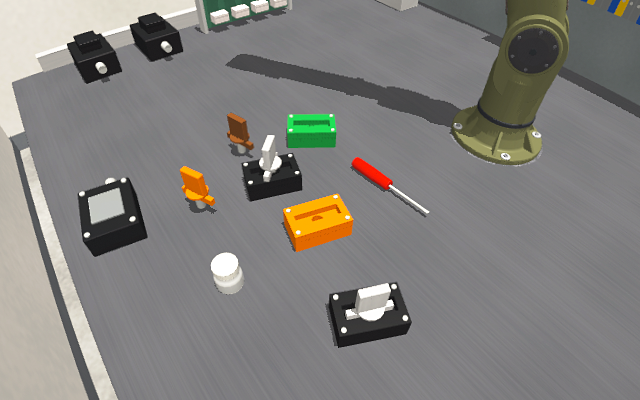

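View pics/top0.png

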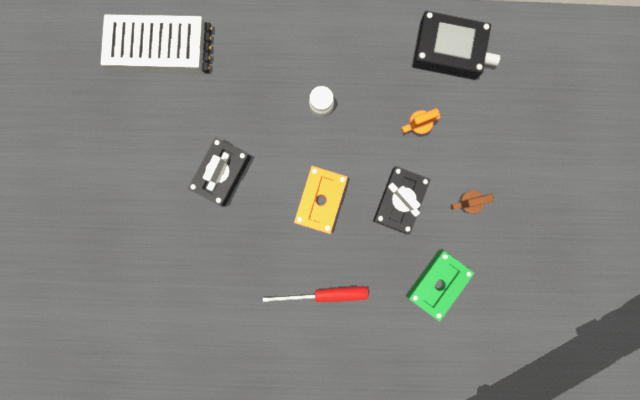

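View pics/wrist0.png

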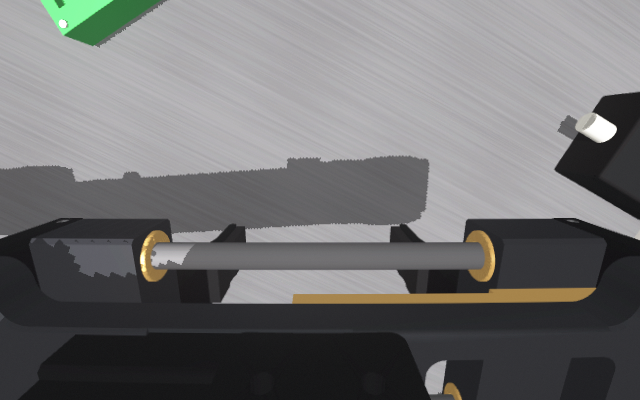

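Candidates in the top view: the silver plug at (404,200), which stands crosswise in a black block; the silver plug at (217,170), which lies along its slot and is home; the orange plug at (421,122); and the brown plug at (472,202). The blocks are black at (403,201) and (219,172), orange at (321,200) and green at (440,286). I choose the silver plug at (404,200) and will check it in a crop.

```bash
cat > h.py <<'E'
import numpy as np, cv2
from cell import vision
def ray(name,uv,z,c=None):
    c=c or vision.get_calibration(name); K,k,P=np.array(c["K"]),c["k1"],np.array(c["pose"])
    d=[(uv[0]-K[0,2])/K[0,0],(uv[1]-K[1,2])/K[1,1]]; d=np.array(d); u=d.copy()
    for _ in range(20): u=d/(1+k*(u@u))
    r=P[:3,:3]@np.array([u[0],u[1],1]); o=P[:3,3]
    return o+r*(z-o[2])/r[2]
E
python3 - <<'E'
import cv2
t=cv2.imread("pics/top0.png")[150:250,350:460]
s=cv2.imread("pics/scene0.png")[120:210,220:320]
cv2.imwrite("pics/c1.png",cv2.resize(t,None,fx=5,fy=5,interpolation=cv2.INTER_CUBIC))
cv2.imwrite("pics/c2.png",cv2.resize(s,None,fx=5,fy=5,interpolation=cv2.INTER_CUBIC))
E
```

```text
(no output)
```

View pics/c1.png

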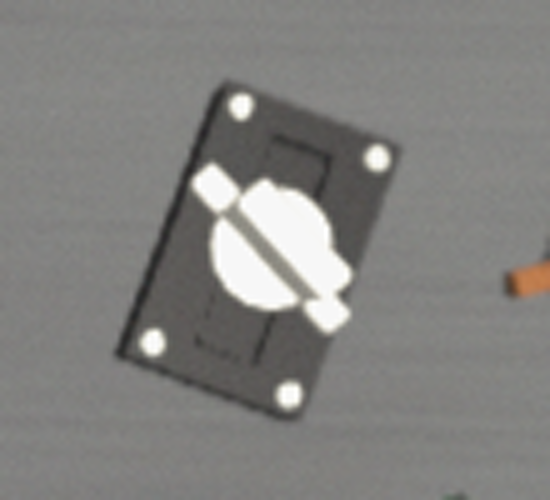

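View pics/c2.png

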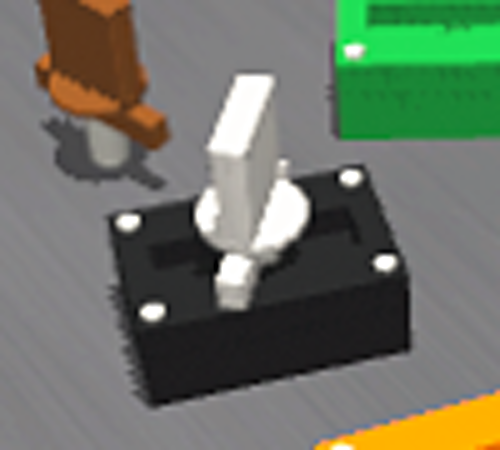

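The silver plug in the crop at (404,199) is proud, with its key across the slot. The port's four screws are clear. Next I measure it.

Run:
```python
from h import *
from cell import sensors
f=lambda u,v:((u+.5)/5-.5+350,(v+.5)/5-.5+150)
S=[ray("top",f(*p),.044) for p in [(241,106),(377,158),(153,342),(288,394)]]
S=np.array(S);print(S.round(4)); print("centre",S.mean(0).round(4))
d=(S[0]-S[2])+(S[1]-S[3]); a=np.degrees(np.arctan2(d[1],d[0])); print("len",np.linalg.norm(d)/2,np.linalg.norm(S[0]-S[1]),"slot yaw",a)
k=[ray("top",f(*p),.058) for p in [(213,186),(327,314)]]
e=k[0]-k[1]; print("key",k,np.linalg.norm(e),np.degrees(np.arctan2(e[1],e[0])))
print("cap",ray("top",f(271,246),.063))
# scene screws
g=lambda u,v:((u+.5)/5-.5+220,(v+.5)/5-.5+120)
Q=np.array([ray("scene",g(*p),.044) for p in [(128,222),(351,177),(153,312),(386,262)]]);print("scene ctr",Q.mean(0).round(4))
T=[ray("scene",g(*p),.113) for p in [(228,152),(256,76)]];print(T,np.mean(T,0),np.linalg.norm(T[0]-T[1]))
e=T[0]-T[1];print(np.degrees(np.arctan2(e[1],e[0])))
o=sensors.get_obs();print(o["tool_pos"],o["tool_rot"])
```

```text
[[ 0.5921 -0.1752  0.044 ]
 [ 0.5738 -0.2263  0.044 ]
 [ 0.5034 -0.1437  0.044 ]
 [ 0.4852 -0.1941  0.044 ]]
centre [ 0.5386 -0.1848  0.044 ]
len 0.09415979449753448 0.054238490442246455 slot yaw -19.751705280046853
key [array([ 0.56073077, -0.16328143,  0.058     ]), array([ 0.51470987, -0.20571842,  0.058     ])] 0.06260049636193454 42.679906953982936
cap [ 0.53886191 -0.18408294  0.063     ]
scene ctr [ 0.5359 -0.1859  0.044 ]
[array([ 0.55329979, -0.16736549,  0.113     ]), array([ 0.52068467, -0.19935339,  0.113     ])] [ 0.53699223 -0.18335944  0.113     ] 0.04568338335623998
44.44374881915192
[ 0.28998392 -0.58126692  0.2217232 ] [ 1.79995302e+02  8.15629584e-02 -6.34788008e+01]
```

```bash
python3 -m inch '{"dp":[[-0.0305,-0.0498,0],[-0.0305,-0.0498,0],[-0.0305,-0.0498,0],[-0.0305,-0.0498,0],[-0.0305,-0.0498,0],[-0.0305,-0.0498,0],[-0.0305,-0.0498,0],[-0.0305,-0.0498,0]],"turn":[0,0,0,0,0,0,0,0]}' -1 20
python3 -m inch '{"dp":[[0,0,0],[0,0,0],[0,0,0]],"turn":[-8.5,-8.5,0]}'
python3 - <<'E'
from h import *
from cell import sensors
c=vision.get_calibration("wrist");cv2.imwrite("pics/w1.png",vision.read_camera("wrist"))
cv2.imwrite("pics/s1.png",vision.read_camera("scene"))
E
```

```text
time_s: 1.15
tool_pos: [0.5383, -0.1839, 0.2225]
tool_rot: [180.0, -0.0, -63.5]
force: [0.3, -0.6, 0.5]
grip_width: 0.0871
time_s: 1.52
tool_pos: [0.5376, -0.1853, 0.2222]
tool_rot: [180.0, 0.0, -46.6]
force: [-0.7, 0.2, 0.1]
grip_width: 0.0867
```

View pics/w1.png

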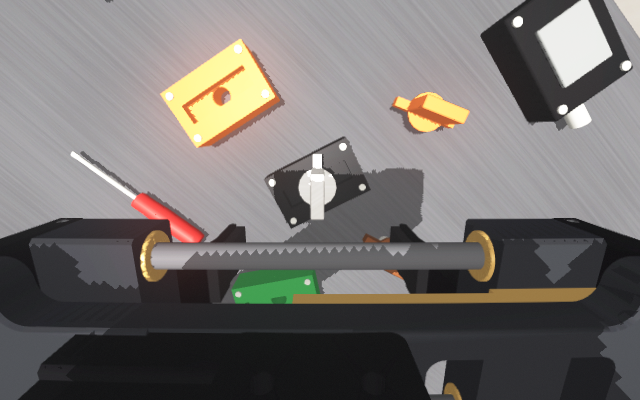

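The wrist view shows the handle at (317,190), upright in the picture and centred between the jaws. I descend now.

```bash
python3 -m inch '{"dp":[[0,0,0.03],[0,0,0.03],[0,0,0.03],[0,0,0.03],[0,0,0.02],[0,0,0.01],[0,0,0]],"turn":[0,0,0,0,0,0,0]}'
python3 - <<'E'
from h import *
cv2.imwrite("pics/w2.png",vision.read_camera("wrist"))
a=vision.read_camera("scene")[80:230,180:380]
cv2.imwrite("pics/s2.png",cv2.resize(a,None,fx=4,fy=4))
E
```

```text
time_s: 2.5
tool_pos: [0.5374, -0.1855, 0.0722]
tool_rot: [180.0, 0.0, -46.5]
force: [0.3, 0.9, 1.3]
grip_width: 0.0869
```

View pics/w2.png

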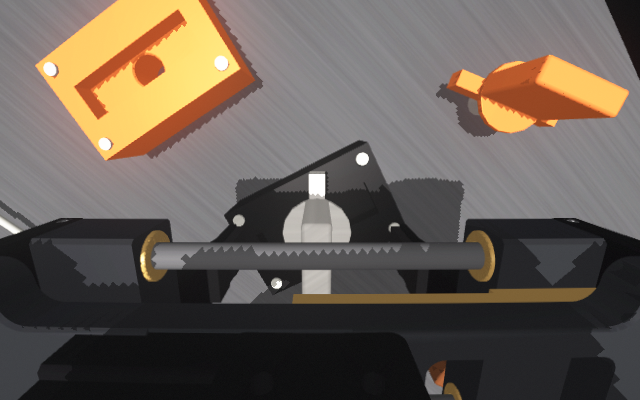

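View pics/s2.png

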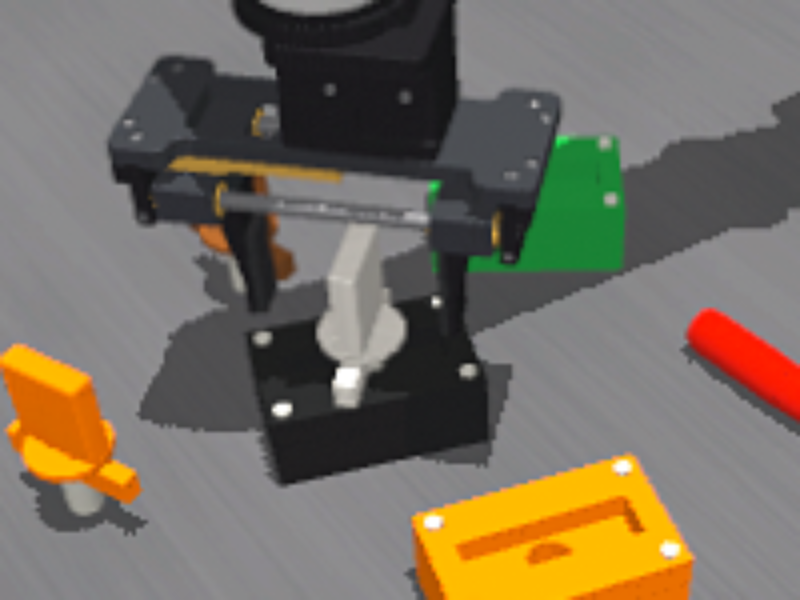

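The handle is at (317,235), between the fingers and centred. Closing the gripper.

```bash
python3 -m inch '{"dp":[[0,0,0],[0,0,0],[0,0,0],[0,0,0],[0,0,0],[0,0,0]],"turn":[0,0,0,0,0,0]}' 1 20
```

```text
time_s: 3.35
tool_pos: [0.5377, -0.1854, 0.0725]
tool_rot: [180.0, 0.0, -46.5]
force: [0.3, 0.7, 0.2]
grip_width: 0.035
```

```bash
python3 -m inch '{"dp":[[0,0,0],[0,0,0],[0,0,0],[0,0,0]],"turn":[0,0,0,0]}'
```

```text
time_s: 3.85
tool_pos: [0.5377, -0.1854, 0.0725]
tool_rot: [180.0, 0.0, -46.5]
force: [0.0, -0.2, 0.3]
grip_width: 0.0139
```

Gripped: the opening is 13.9 mm, against a 14 mm handle. I turn 54° first, with a slight press.

```bash
python3 -m inch '{"dp":[[0,0,0.0005],[0,0,0],[0,0,0],[0,0,0],[0,0,0],[0,0,0],[0,0,0]],"turn":[9,9,9,9,9,9,0]}'
```

```text
time_s: 4.72
tool_pos: [0.5372, -0.1851, 0.0715]
tool_rot: [179.9, 0.0, -100.4]
force: [0.6, 0.5, -3.4]
grip_width: 0.0136
```

```bash
python3 -m inch '{"dp":[[0,0,0],[0,0,0],[0,0,0]],"turn":[5,4,0]}'
python3 - <<'E'
from h import *
cv2.imwrite("pics/w3.png",vision.read_camera("wrist"))
a=vision.read_camera("scene")[80:230,180:380]
cv2.imwrite("pics/s3.png",cv2.resize(a,None,fx=4,fy=4))
E
```

```text
time_s: 5.1
tool_pos: [0.5373, -0.185, 0.0714]
tool_rot: [179.9, 0.0, -109.3]
force: [0.6, 1.0, -3.6]
grip_width: 0.0139
```

View pics/w3.png

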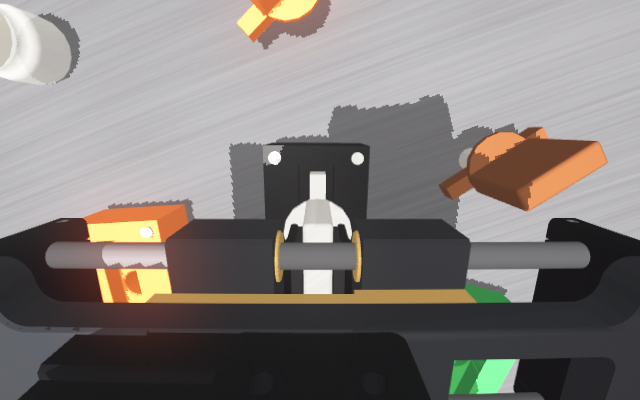

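View pics/s3.png

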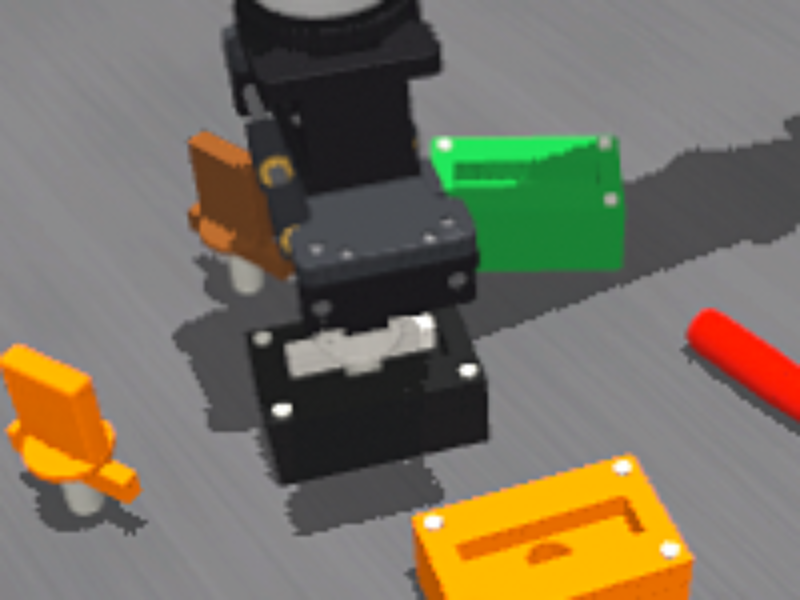

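The key at (318,185) in the wrist view lies along the slot, between the screws at (274,158) and (357,158). I lower in small steps and watch the force.

```bash
python3 -m inch '{"dp":[[0,0,0.002],[0,0,0.002],[0,0,0.002],[0,0,0]],"turn":[0,0,0,0]}'
```

```text
time_s: 5.7
tool_pos: [0.5376, -0.1851, 0.0657]
tool_rot: [180.0, 0.0, -109.5]
force: [0.1, 2.0, -4.3]
grip_width: 0.0138
```

No resistance; the plug's weight still hangs from the hand.

```bash
python3 -m inch '{"dp":[[0,0,0.002],[0,0,0.002],[0,0,0.002],[0,0,0.001],[0,0,0]],"turn":[0,0,0,0,0]}'
```

```text
time_s: 6.32
tool_pos: [0.5376, -0.185, 0.0588]
tool_rot: [180.0, 0.0, -109.5]
force: [-1.5, 4.9, -1.2]
grip_width: 0.0141
```

```bash
python3 -m inch '{"dp":[[0,0,0.0005],[0,0,0.0005],[0,0,0]],"turn":[0,0,0]}'
python3 - <<'E'
from h import *
a=vision.read_camera("scene")[80:230,180:380]
cv2.imwrite("pics/s4.png",cv2.resize(a,None,fx=4,fy=4))
E
```

```text
time_s: 6.7
tool_pos: [0.5377, -0.1851, 0.0586]
tool_rot: [180.0, 0.0, -109.5]
force: [-3.2, 5.0, 2.6]
grip_width: 0.0143
```

View pics/s4.png

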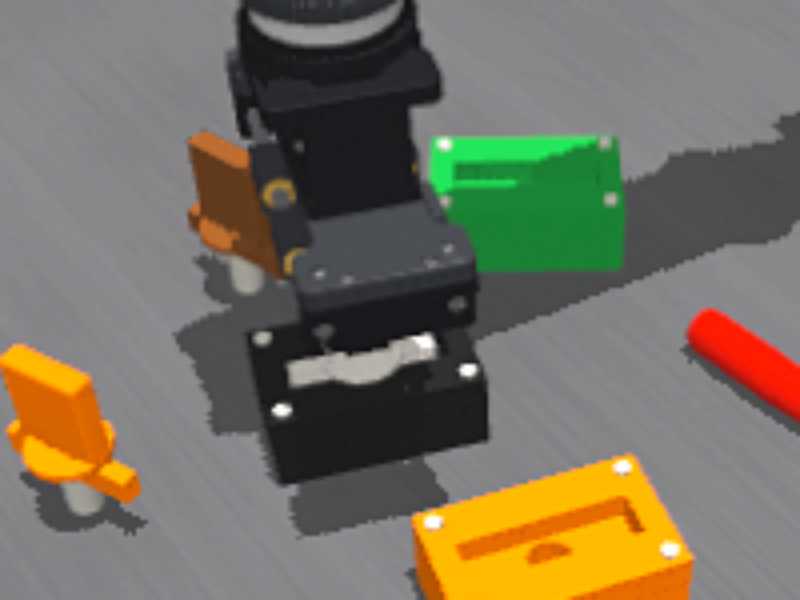

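The cap has dropped onto the block and the vertical force has turned to +2.6 N, so the plug is seated. Releasing with a partial opening.

```bash
python3 -m inch '{"dp":[[0,0,0],[0,0,0],[0,0,0],[0,0,0],[0,0,0],[0,0,0]],"turn":[0,0,0,0,0,0]}' 0
```

```text
time_s: 7.5
tool_pos: [0.5378, -0.1855, 0.058]
tool_rot: [-180.0, -0.0, -109.5]
force: [0.1, -0.2, 0.1]
grip_width: 0.0429
```

```bash
python3 -m inch '{"dp":[[0,0,-0.01],[0,0,-0.02],[0,0,-0.03],[0,0,-0.03],[0,0,-0.04],[0,0,-0.04],[0,0,-0.03],[0,0,0]],"turn":[0,0,0,0,0,0,0,0]}'
python3 -m inch '{"dp":[[0,0.04,0],[0,0.05,0],[0,0.05,0],[0,0.05,0],[0,0,0]],"turn":[0,0,0,0,0]}'
python3 - <<'E'
from h import *
cv2.imwrite("pics/t5.png",vision.read_camera("top"))
a=vision.read_camera("scene")[80:230,180:380]
cv2.imwrite("pics/s5.png",cv2.resize(a,None,fx=4,fy=4))
E
```

```text
time_s: 8.5
tool_pos: [0.5393, -0.1858, 0.2618]
tool_rot: [-179.6, -0.0, -109.5]
force: [-0.1, 0.1, -0.6]
grip_width: 0.0435
time_s: 9.12
tool_pos: [0.3559, -0.1214, 0.2575]
tool_rot: [180.0, -0.1, -109.5]
force: [1.9, 0.6, 0.1]
grip_width: 0.0432
```

View pics/t5.png

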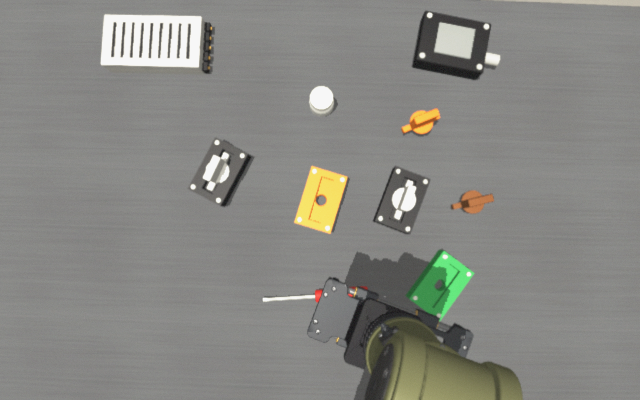

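View pics/s5.png

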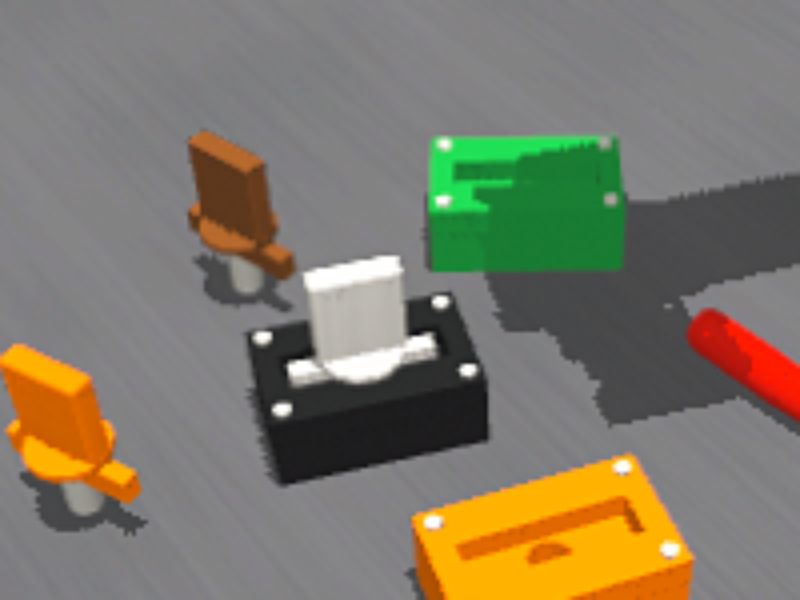

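The plug looks home: the handle is along the slot at (404,199) in the top view, and the other plug is unchanged at (217,170). One numeric check of the handle's height before I hand in.

Run:
```python
from h import *
p=((354+.5)/4-.5+180,(265+.5)/4-.5+80)
for z in (.099,.113): print(z,ray("scene",p,z).round(4))
A=cv2.imread("pics/top0.png")[130:215,180:260].astype(int);B=cv2.imread("pics/top0.png")
C=cv2.imread("pics/t5.png")[130:215,180:260].astype(int);print("other diff",np.abs(A-C).max(),np.abs(A-C).mean())
t=cv2.imread("pics/t5.png")[150:250,350:460];cv2.imwrite("pics/c5.png",cv2.resize(t,None,fx=5,fy=5,interpolation=cv2.INTER_CUBIC))
```

```text
0.099 [ 0.5345 -0.1892  0.099 ]
0.113 [ 0.5426 -0.1742  0.113 ]
other diff 20 4.647598039215686
```

View pics/c5.png

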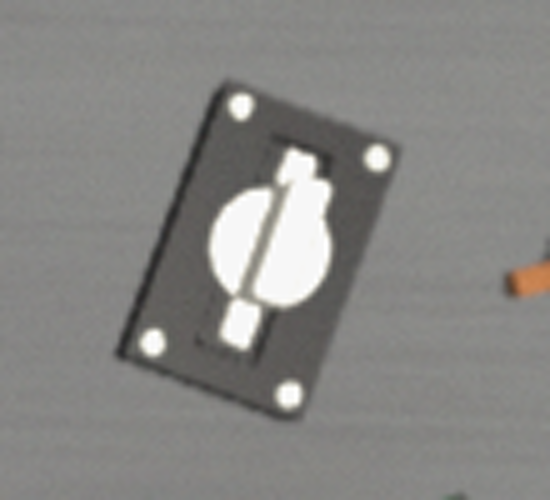

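The height estimate came out a bit noisy, about 0.102 against the 0.099 I expected. I'll look at the edges more closely.

Run:
```python
from h import *
I=vision.read_camera("scene"); cv2.imwrite("pics/s6f.png",I)
a=I[138:205,236:306]
cv2.imwrite("pics/s6.png",cv2.resize(a,None,fx=8,fy=8,interpolation=cv2.INTER_CUBIC))
# predicted pixels of handle top corners, seated and +4mm, bias corrected to scene block centre
c=vision.get_calibration("scene");P=np.linalg.inv(np.array(c["pose"]));K=np.array(c["K"])
def pr(X):
    q=P[:3,:3]@X+P[:3,3];u=q[:2]/q[2];u=u*(1+c["k1"]*(u@u));return np.array([K[0,0]*u[0]+K[0,2],K[1,1]*u[1]+K[1,2]])
ctr=np.array([.5359,-.1859,0]);a=np.radians(-19.7);x=np.array([np.cos(a),np.sin(a),0]);y=np.array([-x[1],x[0],0])
for z in (.099,.103,.113):
    print(z,[((pr(ctr+sx*.023*x+sy*.007*y+[0,0,z])-[236,138]+.5)*8-.5).round(0).tolist() for sx,sy in((1,1),(-1,1),(-1,-1),(1,-1))])
```

```text
0.099 [[175.0, 112.0], [363.0, 76.0], [349.0, 40.0], [163.0, 76.0]]
0.103 [[173.0, 99.0], [362.0, 63.0], [348.0, 27.0], [161.0, 63.0]]
0.113 [[168.0, 67.0], [360.0, 30.0], [346.0, -5.0], [157.0, 30.0]]
```

View pics/s6.png

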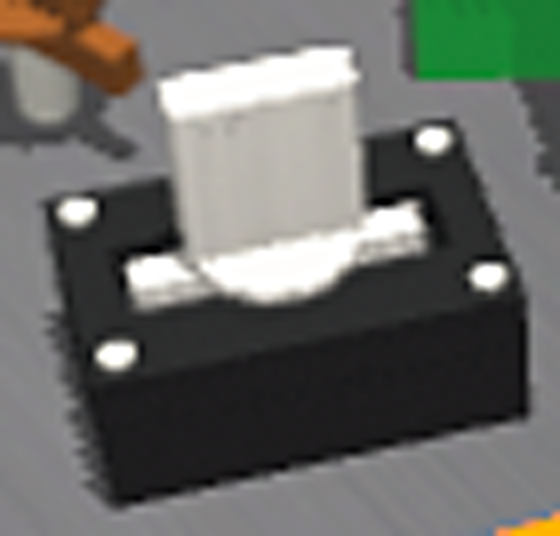

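The handle's top corners appear at (168,116), (355,82), (352,46) and (160,82). These match the seated prediction to within about 8 crop pixels, or 1 image pixel. The +4 mm prediction is 13 crop pixels higher. I hand in.

```bash
python3 -c "
from cell import env,sensors
print(sensors.get_obs()['time_s']);env.sign_off()"
```

```text
9.275
the job is handed in; nothing more can be done
```

I gripped the crosswise silver plug by its handle, turned it about 63° clockwise (seen from above) until the key lined up with the slot, and lowered it about 14 mm. I then released it, backed the arm away and handed the job in at 9.3 s.

**Seating:** When the plug touched down, the reported forces at the tool were at most about 5 N. In the last close crop the handle lies along the slot, and its top corners match the fully home height to about 1 pixel. A first, rougher height estimate read about 3 mm high, but the closer edge check did not support it.

**Other plug:** It shows no displacement in the top view. The before-and-after images of that area differ only slightly in brightness.

**Clearance:** The arm was clear of everything, with the tool at about 0.26 m height. Hand-in gives no verdict, so these checks are the only confirmation.

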